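# Bring the sugar jar round to the cup

### The job

On the coffee carousel, push the upright posts on the turntable's rim with a fingertip and spin it until the lidded jar stands squarely at the front, in line with the cup that waits on the carousel's cup rest; then take the hand away. Do not touch, lift or topple what stands on the turntable, and leave the cup, the mug and the spoon where they are.

Things in the scene. Friction and masses are not known exactly. Their poses are not given: they have to be found in the camera images.
- stand: Fixed stand. Origin on the turntable's axis at counter height, z up. Its +x points to the front: a wooden tongue, 90 mm wide, 10 mm high, runs out along +x to a round cup rest (radius 48 mm, centre 225 mm from the axis) that bears the cup. Its place varies; the front points away from the robot, give or take 35 degrees.
- turntable: Wooden disc, radius 155, 14 thick; origin on its axis, underside (22 above counter; top at 36). Turns about z both ways without stops; friction (2 to 3 N at the rim) stops it once no longer pushed. Eight like steel posts, 12 across, on a circle of radius 140, at 22.5, 67.5, 112.5... degrees from its +x, every 45 degrees; tops 45 above the disc, 81 above the counter. All in mm.
- jar: Loose lidded sugar jar, white ceramic with a flat steel lid and a ball knob, 68 mm across, 81 mm high in all (the only lidded thing there). Origin at the centre of its underside; stands on the turntable about 70 mm from the axis, about on the turntable's +x axis.
- tumbler: Loose open white ceramic tumbler, 68 mm across, 70 mm high, standing on the turntable about 70 mm from the axis. Origin at the centre of its underside.
- bowl: Loose open white ceramic bowl, 78 mm across, 42 mm high, standing on the turntable about 70 mm from the axis. Origin at the centre of its underside.
- cup: Loose white ceramic cup, 60 mm across, 55 mm high, on the cup rest (10 mm above the counter) in front of the turntable. Origin at the centre of its underside. To be left alone.
- mug: Loose white ceramic mug with a handle, 80 mm across, 85 mm high, on the counter beside the carousel. Origin at the centre of its underside. To be left alone.
- spoon: Loose steel spoon lying on the counter on the other side of the carousel. Origin under its middle. To be left alone.
Things that resemble listed ones, but are neither listed nor needed, are in the scene too. Leave any pink look-alike of the bowl alone.

How it is judged:
By the outcome, as a careful person would: the job done as asked, in the order asked, and still so for the second after the job is handed in, with the robot touching nothing.
It also fails if it takes over 48 s, if anything falls off the work surface, if the arm or the gripper's body presses on something with over 40 N, if the wrist force passes 120 N, or if a joint passes its speed limit or range.

### The arm

A 7-joint arm with a two-finger parallel gripper is mounted at the origin on the work surface. World frame = base frame: x ahead of the robot, y to its left, z up, the work surface at z = 0. Lengths are in m, angles in rad, forces in N, time in s.
With the tool pointing down it reaches from about 0.425 to 1.025 m from the base axis. Payload 9.4 kg.
Tool frame: the origin (TCP) lies on the centre line of the jaws, within the pads' length; the fingertips stand 11 mm ahead of it and the grasp point (between the pads) lies 8 mm behind it; z points along the fingers, y is the direction in which the jaws open and shut (so a half turn about z gives the same grasp; the last joint's range is limited). The gripper opens to 93 mm and grips with 3 to 60 N. Pads are 15 mm wide; open, the fingers measure 128 mm over their backs; the gripper's body (75 mm by 188 mm) begins 65 mm behind the grasp point.
Start: joints at [1.236, 0.599, -0.003, 1.599, 0.002, 0.943, -0.08], TCP at [0.185, -0.701, 0.23] pointing down, gripper open.
Joint ranges: [-2.57, 2.57], [-0.35, 1.97], [-1.29, 1.29], [0.11, 2.56], [-1.05, 4.19], [0.11, 1.86], [-2.63, 2.63]. Speed limits (rad/s): [2.22, 2.22, 3.01, 3.01, 3.14, 3.14, 3.14].

### API

Orientations are given as [roll, pitch, yaw] about the fixed x, y, z axes, in that order (R = Rz(yaw) Ry(pitch) Rx(roll)).
In Python, from bench import * gives the robot as it stands. The module is installed in compiled form; this text tells all that it offers.
- The arm moves only by the tool send_rows, never from a script. Its argument "motion" is a list of rows, each a list of 5 numbers: the closure, from 0 (fully open) to 1 (shut), then the shift along the tool's x, y, z in cm, then the turn about the tool's z in rad. In form: [[hand, tx, ty, tz, spin], ...]. A call has 1 to 8 rows; each row is the pose to reach, as a shift and turn from the pose commanded when the call began, along the tool's axes at that moment; what a row does not reach only later rows make up. A row lasts 1/10 s, in which the tool goes at most 50 mm and 8.59 degrees, less where a joint would pass 70% of its speed; a pose out of reach is approached as far as the arm can. A call with a gripper value outside its range is refused whole. The fingers move at their own pace and stop on an object; "newtons" is the grip in N (left out, the last holds). Time passes only in rows, so rows that repeat a pose let the fingers close. It gives the time, the measured TCP pose, the force and the opening at its end, in the units of the state.
- get_obs(): the state, without advancing time (a new reading comes with each control period).
- read_camera(name): name is "scene" or "top" or "wrist"; returns a dict with "img" (384x512x3 uint8, red, green, blue), "depth" (384x512 float32, m along the optical axis (not along the pixel's ray), 0 where there is no reading), "camera_matrix" (3x3 intrinsics, pixels), "D" ([k1, k2, p1, p2, k3] as OpenCV has them; the pictures are not rectified), "T" (4x4, takes a point from camera to world coordinates). Camera axes: x right, y down, z forward; pixel columns grow to the right and rows downward; lengths in m; the calibration is good to about 2 mm. A picture is of the moment at which its call begins.
- close_job(): hands the job in, once; it reports no verdict.
The state is a dict: "time": time; "joint_positions": joint angles; "joint_velocities": joint speeds; "joint_torque": joint torques, N m; "tcp_pos": TCP position; "tool_rot": TCP orientation; "force": force on the tool from outside, world axes, zero at the start; "torque": the same for the moment, N m; "grip_width": opening from 0.0 (shut) to 1.0 (fully open).
Only numpy, scipy, OpenCV 4.12 (cv2) and the standard library are available. Lean on these libraries where they do the work, as an engineer would, in place of code of your own. Each camera call takes 0.05 s, during which the arm holds its last target.

## Working session

There is one attempt and no reset: what is moved stays moved. The work goes in short steps, Python scripts to look and compute and a tool call to move; the robot and the scene stay as the last step left them, time stands still between calls to the robot, and variables do not carry over. Pictures are saved under pics/ and viewed, and the job is handed in when it is done.

Besides the shell and the picture viewer there is one more tool, called after "Emit:" as a command line: name --pt "numbers of a row" for each row, then --argument value for the rest. send_rows: Moves the arm, as the interface text tells. Its arguments: {"type":"object","properties":{"motion":{"type":"array","items":{"type":"array","items":{"type":"number"}}},"newtons":{"type":"number"}},"required":["motion"]}

```bash
mkdir -p pics; python3 - <<'E'
from bench import *
import cv2,numpy as np,pickle
o=get_obs();print({k:np.round(v,3) for k,v in o.items()})
for n in ["scene","top","wrist"]:
    r=read_camera(n);pickle.dump(r,open(n+".pkl","wb"))
    cv2.imwrite(f"pics/{n}0.png",cv2.cvtColor(r["img"],cv2.COLOR_RGB2BGR))
    print(n,np.round(r["T"],3).tolist(),r["D"],r["camera_matrix"].tolist())
E
```

```text
{'time': np.float64(0.0), 'joint_positions': array([ 1.236,  0.6  , -0.003,  1.6  ,  0.002,  0.943, -0.08 ]), 'joint_velocities': array([-0.001,  0.001,  0.   , -0.001,  0.001,  0.001, -0.001]), 'joint_torque': array([ 1.0000e-03, -7.6508e+01,  1.4980e+00, -2.5235e+01, -5.2000e-02,
        1.7000e-02,  0.0000e+00]), 'tcp_pos': array([ 0.185, -0.701,  0.229]), 'tool_rot': array([-3.14 ,  0.   ,  0.258]), 'force': array([ 0.408, -0.573, -0.075]), 'torque': array([ 0.016,  0.004, -0.005]), 'grip_width': np.float64(1.0)}
scene [[0.864, 0.3, -0.404, 0.983], [0.503, -0.484, 0.716, -0.828], [0.02, -0.822, -0.569, 0.702], [0.0, 0.0, 0.0, 1.0]] [-0.03448413  0.          0.          0.          0.        ] [[378.23848594106187, 0.0, 253.33661501848056], [0.0, 378.23848594106187, 189.0791697050882], [0.0, 0.0, 1.0]]
top [[0.004, -0.996, 0.085, 0.443], [-1.0, -0.003, 0.012, -0.009], [-0.012, -0.085, -0.996, 1.055], [0.0, 0.0, 0.0, 1.0]] [-0.08392136  0.          0.          0.          0.        ] [[371.62148632888005, 0.0, 252.02491381901442], [0.0, 371.62148632888005, 191.42015847346826], [0.0, 0.0, 1.0]]
wrist [[0.255, -0.923, -0.287, 0.266], [-0.967, -0.244, -0.074, -0.68], [-0.002, 0.296, -0.955, 0.384], [0.0, 0.0, 0.0, 1.0]] [-0.10148209  0.          0.          0.          0.        ] [[345.95845643394256, 0.0, 257.7508759257826], [0.0, 345.95845643394256, 195.56304246360986], [0.0, 0.0, 1.0]]
```

View pics/scene0.png

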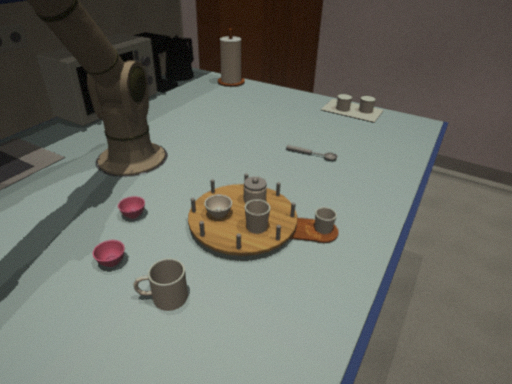

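View pics/top0.png

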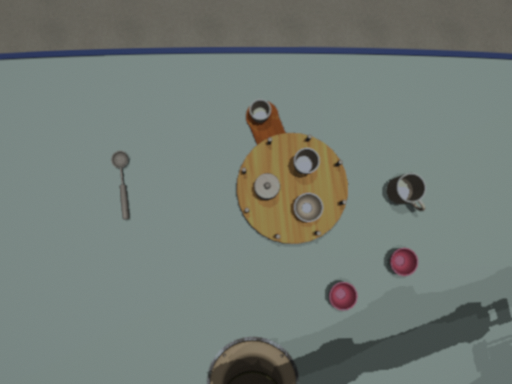

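```bash
python3 - <<'E'
import cv2
i=cv2.imread("pics/top0.png");cv2.imwrite("pics/top0z.png",cv2.resize(i[40:240,130:390],None,fx=3,fy=3,interpolation=cv2.INTER_CUBIC))
E
```

```text
(no output)
```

View pics/top0z.png

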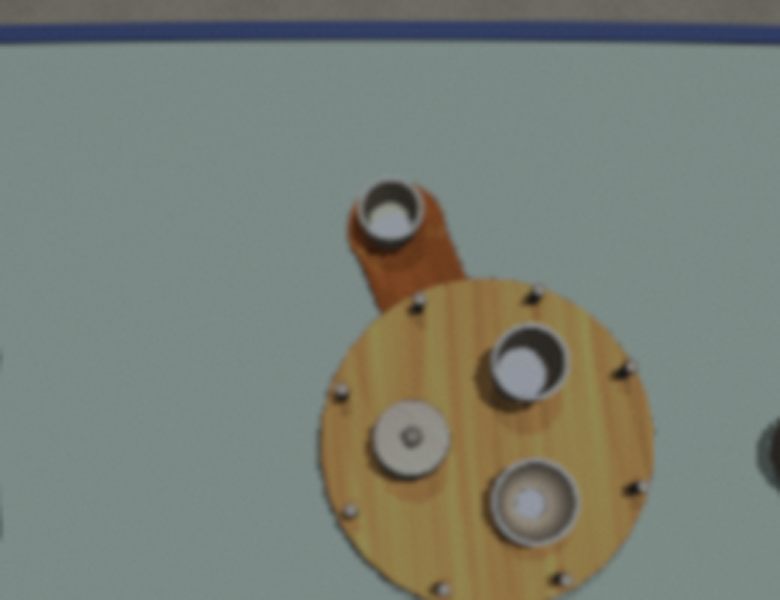

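The jar, the only lidded thing with a ball knob, is at crop (411,437). The tumbler is at (528,362), the bowl at (533,502) and the cup at (390,211). The eight post tops ring the disc, and the two pink bowls are off the carousel. Next I back-project these at their known heights.

```bash
cat > h.py <<'E'
import numpy as np,cv2,pickle
from scipy.optimize import least_squares
def bp(r,px,z):
    p=cv2.undistortPoints(np.array(px,float).reshape(-1,1,2),r["camera_matrix"],np.array(r["D"]))[:,0]
    T=r["T"];d=np.c_[p,np.ones(len(p))]@T[:3,:3].T
    s=(z-T[2,3])/d[:,2];return T[:3,3]+d*s[:,None]
def crop(px,x0=130,y0=40,f=3): return (np.array(px,float)+.5)/f-.5+[x0,y0]
def fitposts(P):
    def res(v):
        a=np.arctan2(P[:,1]-v[1],P[:,0]-v[0])-v[2]
        k=np.round(a/(np.pi/4))*np.pi/4+v[2]
        return np.r_[P[:,0]-v[0]-.14*np.cos(k),P[:,1]-v[1]-.14*np.sin(k)]
    c=P[:,:2].mean(0)
    best=min((least_squares(res,[*c,t]) for t in np.radians([0,10,20,30,40])),key=lambda s:s.cost)
    return best.x,res(best.x)
E
python3 - <<'E'
from h import *
r=pickle.load(open("top.pkl","rb"))
P=bp(r,crop([(419,299),(537,293),(630,367),(643,487),(563,578),(443,589),(350,511),(341,391)]),.081)
v,e=fitposts(P);print(v[:2],np.degrees(v[2])%45,np.round(e*1000,1))
c=v[:2]
for n,px,z in [("jar",(411,436),.112),("tumb",(528,362),.106),("bowl",(533,502),.078),("cup",(390,211),.065),("mug",((410-130)*3,(188-40)*3),.085)]:
    q=bp(r,crop([px]),z)[0][:2];d=q-c;print(n,q.round(4),np.hypot(*d).round(4),np.degrees(np.arctan2(d[1],d[0])).round(2))
for p in P: 
    d=p[:2]-c;print(p.round(3),np.degrees(np.arctan2(d[1],d[0])).round(1))
# tongue edges at crop
for px in [(357,250),(381,311),(440,203),(466,277)]:
    print(bp(r,crop([px]),.010)[0].round(4))
E
```

```text
[ 0.54194014 -0.10523142] 27.243106421089653 [-0.2 -3.2 -0.2  0.3  2.6  1.8 -0.  -1.1 -0.9  0.9  0.9  0.1  2.  -0.4
 -1.  -1.4]
jar [ 0.5406 -0.0342] 0.0711 91.06
tumb [ 0.6056 -0.135 ] 0.0703 -25.09
bowl [ 0.4863 -0.1421] 0.0667 -146.48
cup [ 0.7517 -0.0163] 0.2278 22.98
mug [ 0.5376 -0.4142] 0.309 -90.8
[ 0.666 -0.042  0.081] 26.9
[ 0.672 -0.147  0.081] -17.8
[ 0.606 -0.229  0.081] -62.7
[ 0.5   -0.238  0.081] -107.6
[ 0.42  -0.167  0.081] -153.0
[ 0.41  -0.063  0.081] 162.2
[0.478 0.018 0.081] 117.4
[0.584 0.027 0.081] 72.5
[0.7303 0.0148 0.01  ]
[ 0.6708 -0.0083  0.01  ]
[ 0.7769 -0.0649  0.01  ]
[ 0.704  -0.0894  0.01  ]
```

```bash
python3 - <<'E'
from h import *
for n in ["top","scene"]:
    r=pickle.load(open(n+".pkl","rb"))
    hsv=cv2.cvtColor(r["img"],cv2.COLOR_RGB2HSV).astype(int);H,S,V=[hsv[...,i] for i in range(3)]
    print(n, hsv[130,262] if n=="top" else hsv[229,305])
    m=((H<13)&(S>140)&(V>40)).astype(np.uint8)
    k,l,s,_=cv2.connectedComponentsWithStats(m)
    if n=="top": seed=l[130,262]
    else: seed=l[229,305]
    m=(l==seed);print(s[seed])
    ys,xs=np.nonzero(m)
    Q=bp(r,np.c_[xs,ys],.010)[:,:2]
    C=np.array([.5419,-.1052]);d=Q-C;R=np.hypot(*d.T)
    print("R",R.min(),R.max())
    # extent of boundary: for radial bins, angle-wise lateral edges
    for f in np.radians([17,19,21,23,25]):
        u=np.array([np.cos(f),np.sin(f)]);w=np.array([-u[1],u[0]])
        a=d@u;b=d@w
        out=[]
        for a0 in np.arange(.15,.275,.01):
            k=abs(a-a0)<.005
            if k.sum()>3: out.append((round(a0,2),round(b[k].min()*1000),round(b[k].max()*1000)))
        print(np.degrees(f).round(),out, a.max())
    im=cv2.cvtColor(r["img"],cv2.COLOR_RGB2BGR);im[m]=(255,0,255)
    x0,y0=(200,70) if n=="top" else (170,150)
    cv2.imwrite(f"pics/{n}_seg.png",cv2.resize(im[y0:y0+120,x0:x0+190],None,fx=4,fy=4,interpolation=cv2.INTER_NEAREST))
E
```

```text
top [ 12 184 111]
[247 105  37  39 531]
R 0.16142920176990477 0.25388042517787685
17.0 [(np.float64(0.16), -28, 55), (np.float64(0.17), -29, 56), (np.float64(0.18), -28, 56), (np.float64(0.19), -27, 57), (np.float64(0.2), -26, 58), (np.float64(0.21), -13, 48), (np.float64(0.22), -26, 60), (np.float64(0.23), -27, 62), (np.float64(0.24), -24, 58), (np.float64(0.25), -20, 56)] 0.24786152848039486
19.0 [(np.float64(0.16), -33, 49), (np.float64(0.17), -34, 49), (np.float64(0.18), -35, 50), (np.float64(0.19), -34, 51), (np.float64(0.2), -33, 51), (np.float64(0.21), -18, 40), (np.float64(0.22), -34, 52), (np.float64(0.23), -35, 54), (np.float64(0.24), -32, 51), (np.float64(0.25), -29, 47)] 0.24962840197753436
21.0 [(np.float64(0.16), -40, 44), (np.float64(0.17), -41, 43), (np.float64(0.18), -40, 44), (np.float64(0.19), -41, 44), (np.float64(0.2), -40, 44), (np.float64(0.21), -41, 33), (np.float64(0.22), -42, 36), (np.float64(0.23), -43, 46), (np.float64(0.24), -41, 43), (np.float64(0.25), 35, 40)] 0.25109114171917174
23.0 [(np.float64(0.16), -46, 38), (np.float64(0.17), -47, 37), (np.float6
[... 2145 characters left out ...]
.2), -458, 4288), (np.float64(0.21), -456, 4292), (np.float64(0.22), -455, 4214), (np.float64(0.23), -454, 4296), (np.float64(0.24), -453, 4138), (np.float64(0.25), -451, 4303), (np.float64(0.26), -450, 4225), (np.float64(0.27), -448, 4311)] 3.0088842294443485
25.0 [(np.float64(0.15), -467, 3779), (np.float64(0.16), -466, 3521), (np.float64(0.17), -466, 4072), (np.float64(0.18), -465, 4233), (np.float64(0.19), -464, 4236), (np.float64(0.2), -463, 4239), (np.float64(0.21), -462, 4162), (np.float64(0.22), -461, 3865), (np.float64(0.23), -460, 4246), (np.float64(0.24), -459, 4249), (np.float64(0.25), -458, 4252), (np.float64(0.26), -457, 4175), (np.float64(0.27), -456, 4099)] 3.1935002169691815
```

View pics/top_seg.png

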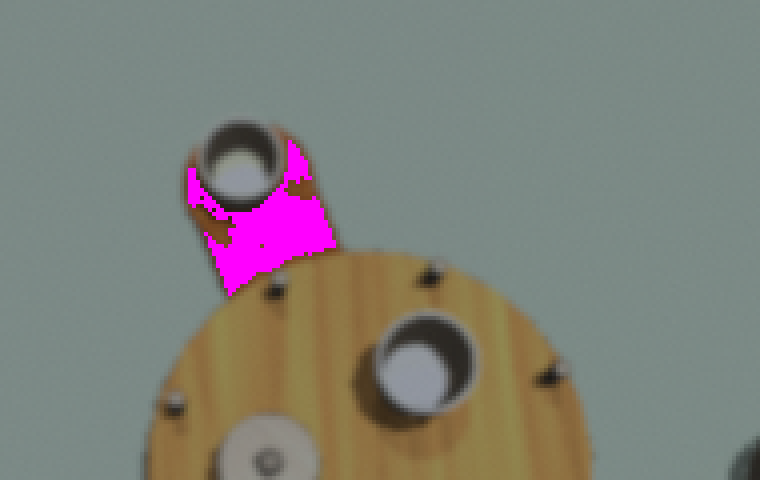

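The tongue's side edges are parallel at about 21.5°, and the cup sits at 23°, so I'll aim the jar at about 22°. It is at 91° now, so the disc must turn about 69° clockwise. I'll push the post at 72° from behind, passing over the far side of the disc. First I shut the hand and travel high.

Emit:
send_rows --pt "1 2.6 -3.1 0 -0.14" --pt "1 5.2 -6.2 0 -0.28" --pt "1 7.8 -9.3 0 -0.42" --pt "1 10.5 -12.5 0 -0.57" --pt "1 13.1 -15.6 0 -0.71" --pt "1 15.7 -18.7 0 -0.85" --pt "1 18.4 -21.9 0 -1.0" --pt "1 21 -25 0 -1.14" --newtons 20

```text
time: 0.95
tcp_pos: [0.3246, -0.4041, 0.2296]
tool_rot: [-3.142, 0.0, 1.404]
force: [0.2, -1.1, -0.1]
grip_width: 0.361
```

```bash
cat >> h.py <<'E'
C=np.array([.5419,-.1052])
def delta(o,phi,rad,z,yaw):
    from scipy.spatial.transform import Rotation as R
    M=R.from_euler("xyz",o["tool_rot"]).as_matrix()
    t=np.array([*(C+rad*np.array([np.cos(np.radians(phi)),np.sin(np.radians(phi))])),z])
    d=M.T@(t-o["tcp_pos"])*100
    y0=np.degrees(np.arctan2(M[1,0],M[0,0]))
    s=-np.radians((yaw-y0+180)%360-180)
    return t.round(3),np.round(d,2),round(s,3)
E
python3 - <<'E'
from bench import *
from h import *
o=get_obs();print(o["time"],o["tcp_pos"],o["tool_rot"],o["force"],o["grip_width"],o["joint_positions"].round(2))
print(delta(o,93,.143,.23,183))
E
```

```text
0.95 [ 0.32459164 -0.40409605  0.22963226] [-3.14157053e+00  8.61134353e-05  1.40393108e+00] [ 0.19804815 -1.13648826 -0.09362107] 0.3612396631594474 [ 1.05  0.37 -0.36  2.05  0.19  0.75  0.41]
(array([0.534, 0.038, 0.23 ]), array([ 4.704e+01,  1.335e+01, -4.000e-02]), np.float64(-1.79))
```

Emit:
send_rows --pt "1 3.5 1 0 -0.13" --pt "1 7 2 0 -0.26" --pt "1 10.5 3 0 -0.4" --pt "1 14 4 0 -0.53" --pt "1 17.5 5 0 -0.66" --pt "1 21 6 0 -0.8" --pt "1 24.5 7 0 -0.93" --pt "1 28 8 0 -1.06"

```text
time: 1.75
tcp_pos: [0.4515, -0.1424, 0.2297]
tool_rot: [-3.141, 0.0, 2.463]
force: [0.7, -0.2, -0.5]
grip_width: 0.006
```

```bash
python3 - <<'E'
from bench import *
from h import *
o=get_obs();print(o["time"],o["tcp_pos"],o["tool_rot"],o["force"],o["grip_width"],o["joint_positions"].round(2))
print(delta(o,93,.143,.12,183))
E
```

```text
1.75 [ 0.45149349 -0.14244743  0.22965812] [-3.14141323e+00  1.66858127e-04  2.46292795e+00] [ 0.74654027 -0.20625317 -0.48438111] 0.005989968244170922 [ 0.72  0.37 -0.69  2.13  0.34  0.75  0.69]
(array([0.534, 0.038, 0.12 ]), array([ 4.85, 19.22, 10.96]), np.float64(-0.731))
```

Emit:
send_rows --pt "1 1 3.9 0 -0.12" --pt "1 2 7.8 0 -0.24" --pt "1 3 11.6 0 -0.37" --pt "1 4 15.5 0 -0.5" --pt "1 4.85 19.2 1 -0.62" --pt "1 4.85 19.2 5 -0.73" --pt "1 4.85 19.2 9 -0.73" --pt "1 4.85 19.2 9 -0.73"

```text
time: 2.55
tcp_pos: [0.5323, 0.0353, 0.1357]
tool_rot: [-3.141, -0.007, -3.095]
force: [-0.6, -0.6, 1.0]
grip_width: 0.006
```

```bash
python3 - <<'E'
from bench import *
from h import *
o=get_obs();print(o["time"],o["tcp_pos"],o["tool_rot"],o["force"],o["grip_width"],o["joint_positions"].round(2))
print(delta(o,93,.143,.063,183))
ims=[cv2.cvtColor(read_camera(n)["img"],cv2.COLOR_RGB2BGR) for n in("scene","wrist")]
a=cv2.resize(ims[0][130:280,150:350],(400,300),interpolation=2)
cv2.imwrite("pics/a1.png",np.hstack([a,cv2.resize(ims[1],(400,300))]))
E
```

```text
2.55 [0.53233349 0.03527928 0.13572159] [-3.14134817 -0.00742797 -3.09458417] [-0.56155765 -0.56490601  1.00100902] 0.006219095263178022 [ 0.35  0.61 -0.75  2.09  0.65  0.7   0.78]
(array([0.534, 0.038, 0.063]), array([-0.27,  0.22,  7.27]), np.float64(-0.005))
```

View pics/a1.png

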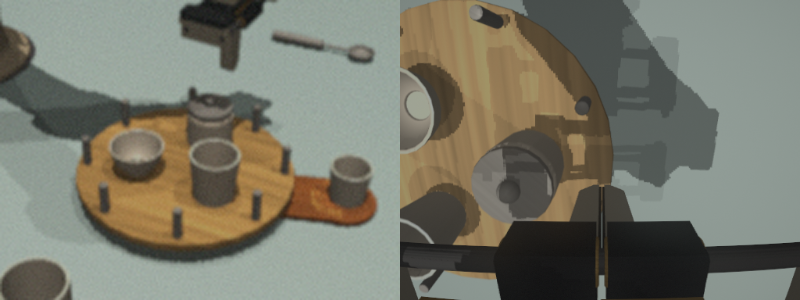

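Emit:
send_rows --pt "1 0 0 2 0" --pt "1 0 0 4 0" --pt "1 0 0 6 0" --pt "1 0 0 7 0" --pt "1 0 0 7 0"

```text
time: 3.15
tcp_pos: [0.5353, 0.0356, 0.0702]
tool_rot: [-3.141, 0.001, -3.096]
force: [1.0, -0.0, 0.2]
grip_width: 0.007
```

```bash
python3 - <<'E'
from bench import *
from h import *
o=get_obs();print(o["time"],o["tcp_pos"],o["tool_rot"],o["force"],o["joint_positions"].round(2))
for p in range(90,0,-6):print(p,delta(o,p,.143,.066,p+90))
E
```

```text
3.15 [0.53527963 0.03560313 0.07022005] [-3.14123179e+00  5.85371202e-04 -3.09598333e+00] [ 0.97496811 -0.04528441  0.23986125] [ 0.26  0.69 -0.64  2.13  0.79  0.57  0.65]
90 (array([0.542, 0.038, 0.066]), array([-0.67,  0.19,  0.42]), np.float64(0.046))
84 (array([0.557, 0.037, 0.066]), array([-2.16,  0.04,  0.42]), np.float64(0.15))
78 (array([0.572, 0.035, 0.066]), array([-3.63, -0.26,  0.42]), np.float64(0.255))
72 (array([0.586, 0.031, 0.066]), array([-5.05, -0.71,  0.43]), np.float64(0.36))
66 (array([0.6  , 0.025, 0.066]), array([-6.43, -1.31,  0.43]), np.float64(0.464))
60 (array([0.613, 0.019, 0.066]), array([-7.73, -2.05,  0.43]), np.float64(0.569))
54 (array([0.626, 0.01 , 0.066]), array([-8.94, -2.92,  0.43]), np.float64(0.674))
48 (array([0.638, 0.001, 0.066]), array([-10.06,  -3.92,   0.43]), np.float64(0.779))
42 (array([ 0.648, -0.01 ,  0.066]), array([-11.07,  -5.02,   0.43]), np.float64(0.883))
36 (array([ 0.658, -0.021,  0.066]), array([-11.96,  -6.23,   0.43]), np.float64(0.988))
30 (array([ 0.666, -0.034,  0.066]), array([-12.72,  -7.52,   0.43]), np.float64(1.093))
24 (array([ 0.673, -0.047,  0.066]), array([-13.33,  -8.88,   0.43]), np.float64(1.198))
18 (array([ 0.678, -0.061,  0.066]), array([-13.81, -10.3 ,   0.43]), np.float64(1.302))
12 (array([ 0.682, -0.075,  0.066]), array([-14.13, -11.76,   0.43]), np.float64(1.407))
6 (array([ 0.684, -0.09 ,  0.066]), array([-14.29, -13.25,   0.44]), np.float64(1.512))
```

Emit:
send_rows --pt "1 -0.67 0.19 0.2 0.05" --pt "1 -1.4 0.1 0.4 0.1" --pt "1 -2.16 0.04 0.4 0.15" --pt "1 -2.9 -0.1 0.4 0.2" --pt "1 -3.4 -0.2 0.4 0.24" --pt "1 -3.9 -0.35 0.4 0.28" --pt "1 -4.45 -0.5 0.4 0.32" --pt "1 -5.05 -0.7 0.4 0.36"

```text
time: 3.95
tcp_pos: [0.5855, 0.031, 0.0656]
tool_rot: [-3.141, -0.001, 2.825]
force: [-2.3, 0.4, 1.5]
grip_width: 0.007
```

```bash
python3 - <<'E'
from bench import *
from h import *
o=get_obs();print(o["time"],o["tcp_pos"],o["tool_rot"],o["force"],o["joint_positions"].round(2))
for p in range(70,0,-3):print(p,delta(o,p,.143,.066,p+90)[1:])
r=read_camera("top");im=cv2.cvtColor(r["img"],cv2.COLOR_RGB2BGR)
cv2.imwrite("pics/t2.png",cv2.resize(im[40:240,130:390],None,fx=3,fy=3,interpolation=2))
E
```

```text
3.95 [0.58549904 0.03104598 0.06557812] [-3.14116434e+00 -7.87217021e-04  2.82490530e+00] [-2.27283272  0.40214384  1.47504636] [ 0.22  0.72 -0.56  2.02  0.68  0.6   0.44]
70 (array([-0.56, -0.01, -0.04]), np.float64(0.032))
67 (array([-1.31, -0.06, -0.04]), np.float64(0.085))
64 (array([-2.05, -0.14, -0.04]), np.float64(0.137))
61 (array([-2.79, -0.26, -0.04]), np.float64(0.189))
58 (array([-3.52, -0.42, -0.04]), np.float64(0.242))
55 (array([-4.25, -0.62, -0.05]), np.float64(0.294))
52 (array([-4.96, -0.85, -0.05]), np.float64(0.347))
49 (array([-5.65, -1.13, -0.05]), np.float64(0.399))
46 (array([-6.34, -1.44, -0.05]), np.float64(0.451))
43 (array([-7.  , -1.78, -0.05]), np.float64(0.504))
40 (array([-7.65, -2.16, -0.05]), np.float64(0.556))
37 (array([-8.27, -2.57, -0.05]), np.float64(0.608))
34 (array([-8.88, -3.01, -0.05]), np.float64(0.661))
31 (array([-9.45, -3.49, -0.05]), np.float64(0.713))
28 (array([-10.01,  -3.99,  -0.05]), np.float64(0.765))
25 (array([-10.53,  -4.53,  -0.05]), np.float64(0.818))
22 (array([-11.03,  -5.09,  -0.05]), np.float64(0.87))
19 (array([-11.5 ,  -5.67,  -0.05]), np.float64(0.922))
16 (array([-11.93,  -6.28,  -0.05]), np.float64(0.975))
13 (array([-12.34,  -6.91,  -0.05]), np.float64(1.027))
10 (array([-12.71,  -7.56,  -0.05]), np.float64(1.08))
7 (array([-13.04,  -8.23,  -0.05]), np.float64(1.132))
4 (array([-13.34,  -8.91,  -0.05]), np.float64(1.184))
1 (array([-13.61,  -9.62,  -0.05]), np.float64(1.237))
```

View pics/t2.png

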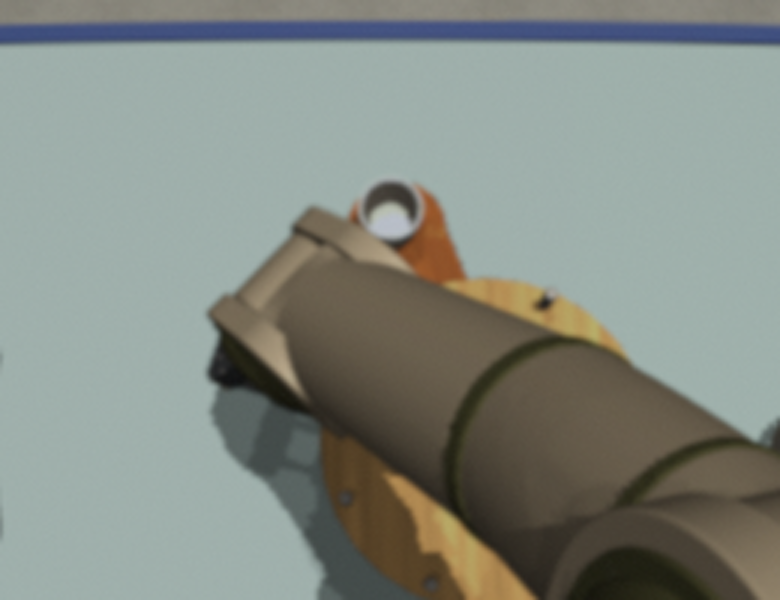

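The post at crop (537,293) has moved clockwise to (549,298), so contact is good and the disc is turning (about 2.3 N). I continue along the arc.

Emit:
send_rows --pt "1 -0.56 0 0 0.03" --pt "1 -1.31 -0.06 0 0.085" --pt "1 -2.05 -0.14 0 0.14" --pt "1 -2.79 -0.26 0 0.19" --pt "1 -3.52 -0.42 0 0.24" --pt "1 -4.25 -0.62 0 0.29" --pt "1 -4.96 -0.85 0 0.35" --pt "1 -5.65 -1.13 0 0.4"

```text
time: 4.8
tcp_pos: [0.6366, 0.0027, 0.0656]
tool_rot: [3.141, 0.0, 2.424]
force: [-0.9, 2.3, -0.3]
grip_width: 0.008
```

```bash
python3 - <<'E'
from bench import *
from h import *
o=get_obs();print(o["time"],o["tcp_pos"],o["tool_rot"],o["force"],o["joint_positions"].round(2))
for p in range(49,12,-3):print(p,delta(o,p,.143,.066,p+90)[1:])
E
```

```text
4.8 [0.63657469 0.00272756 0.0656469 ] [3.14116875e+00 1.03609077e-04 2.42360698e+00] [-0.87903046  2.28848134 -0.28028819] [ 0.22  0.74 -0.48  1.91  0.56  0.63  0.23]
49 (array([ 0.06, -0.06, -0.04]), np.float64(-0.002))
46 (array([-0.68, -0.07, -0.04]), np.float64(0.05))
43 (array([-1.43, -0.13, -0.04]), np.float64(0.102))
40 (array([-2.17, -0.23, -0.04]), np.float64(0.155))
37 (array([-2.91, -0.36, -0.04]), np.float64(0.207))
34 (array([-3.64, -0.54, -0.04]), np.float64(0.259))
31 (array([-4.36, -0.75, -0.04]), np.float64(0.312))
28 (array([-5.06, -0.99, -0.04]), np.float64(0.364))
25 (array([-5.75, -1.28, -0.04]), np.float64(0.416))
22 (array([-6.43, -1.6 , -0.04]), np.float64(0.469))
19 (array([-7.09, -1.96, -0.04]), np.float64(0.521))
16 (array([-7.73, -2.35, -0.04]), np.float64(0.574))
13 (array([-8.35, -2.77, -0.04]), np.float64(0.626))
```

Emit:
send_rows --pt "1 -0.68 -0.05 0 0.05" --pt "1 -1.43 -0.12 0 0.1" --pt "1 -2.17 -0.22 0 0.155" --pt "1 -2.91 -0.36 0 0.205" --pt "1 -3.64 -0.54 0 0.26" --pt "1 -4.36 -0.75 0 0.31" --pt "1 -5.06 -0.99 0 0.365" --pt "1 -5.75 -1.28 0 0.415"

```text
time: 5.6
tcp_pos: [0.6713, -0.0449, 0.0656]
tool_rot: [3.141, 0.0, 2.008]
force: [0.5, 3.0, 0.5]
grip_width: 0.01
```

```bash
python3 - <<'E'
from bench import *
from h import *
o=get_obs();print(o["time"],o["tcp_pos"],o["tool_rot"],o["force"],o["joint_positions"].round(2))
for p in range(26,4,-2):print(p,delta(o,p,.143,.066,p+90)[1:])
r=read_camera("scene");im=cv2.cvtColor(r["img"],cv2.COLOR_RGB2BGR)
cv2.imwrite("pics/s3.png",cv2.resize(im[130:280,150:350],None,fx=3,fy=3,interpolation=2))
E
```

```text
5.6 [ 0.67132362 -0.04493272  0.06562853] [3.14146137e+00 5.41371177e-05 2.00845794e+00] [0.50400471 3.01647776 0.50792379] [ 0.22  0.76 -0.38  1.82  0.44  0.65  0.02]
26 (array([ 0.26,  0.02, -0.04]), np.float64(-0.016))
24 (array([-0.24,  0.02, -0.04]), np.float64(0.019))
22 (array([-0.74,  0.  , -0.04]), np.float64(0.054))
20 (array([-1.24, -0.03, -0.04]), np.float64(0.089))
18 (array([-1.74, -0.09, -0.04]), np.float64(0.124))
16 (array([-2.23, -0.16, -0.04]), np.float64(0.158))
14 (array([-2.72, -0.24, -0.04]), np.float64(0.193))
12 (array([-3.21, -0.35, -0.04]), np.float64(0.228))
10 (array([-3.69, -0.47, -0.04]), np.float64(0.263))
8 (array([-4.17, -0.61, -0.04]), np.float64(0.298))
6 (array([-4.65, -0.76, -0.04]), np.float64(0.333))
```

View pics/s3.png

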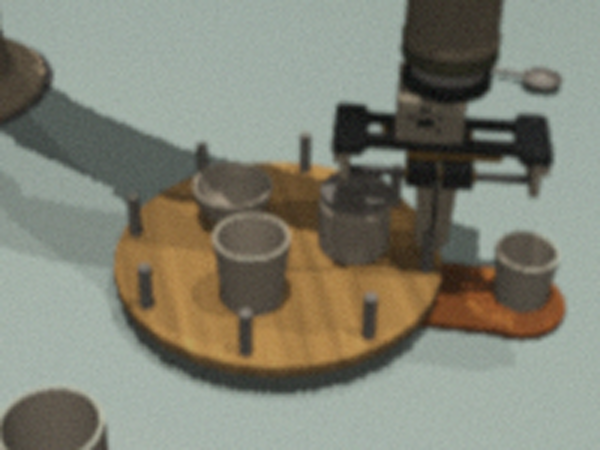

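The finger is at about 25° at the front-left of the disc. The jar is turning with the disc and is still short of the tongue line. I go on to 11° slowly, then measure.

Emit:
send_rows --pt "1 -0.5 0 0 0.04" --pt "1 -1.0 -0.02 0 0.07" --pt "1 -1.5 -0.06 0 0.105" --pt "1 -2.0 -0.12 0 0.14" --pt "1 -2.5 -0.2 0 0.175" --pt "1 -3.0 -0.3 0 0.21" --pt "1 -3.45 -0.41 0 0.245" --pt "1 -3.45 -0.41 0 0.245"

```text
time: 6.45
tcp_pos: [0.6822, -0.0786, 0.0656]
tool_rot: [3.141, 0.001, 1.765]
force: [-0.1, -1.0, -0.2]
grip_width: 0.003
```

```bash
python3 - <<'E'
from bench import *
from h import *
o=get_obs();print(o["time"],o["tcp_pos"],o["tool_rot"],o["force"],o["joint_positions"].round(2))
d=o["tcp_pos"][:2]-C;print(np.hypot(*d),np.degrees(np.arctan2(d[1],d[0])))
for n in("scene","top"):
  r=read_camera(n);pickle.dump(r,open(n+"4.pkl","wb"));im=cv2.cvtColor(r["img"],cv2.COLOR_RGB2BGR)
  a=im[130:280,150:350] if n=="scene" else im[40:240,130:390]
  cv2.imwrite(f"pics/{n}4.png",cv2.resize(a,None,fx=4 if n=="scene" else 3,fy=4 if n=="scene" else 3,interpolation=2))
E
```

```text
6.45 [ 0.68222609 -0.07859975  0.06557007] [3.14149771e+00 8.91820504e-04 1.76513946e+00] [-0.11993321 -0.99290749 -0.18793436] [ 0.23  0.76 -0.32  1.79  0.37  0.65 -0.11]
0.14282501034306266 10.73364752106457
```

View pics/scene4.png

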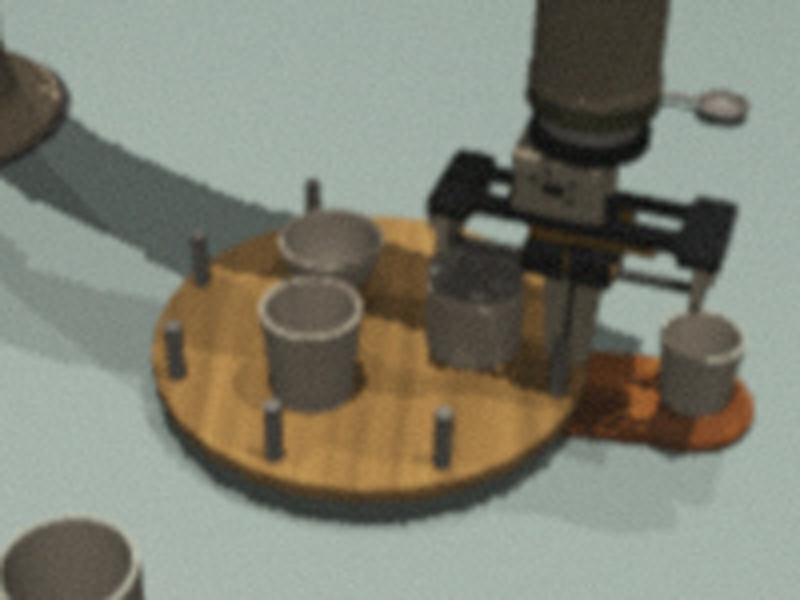

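View pics/top4.png

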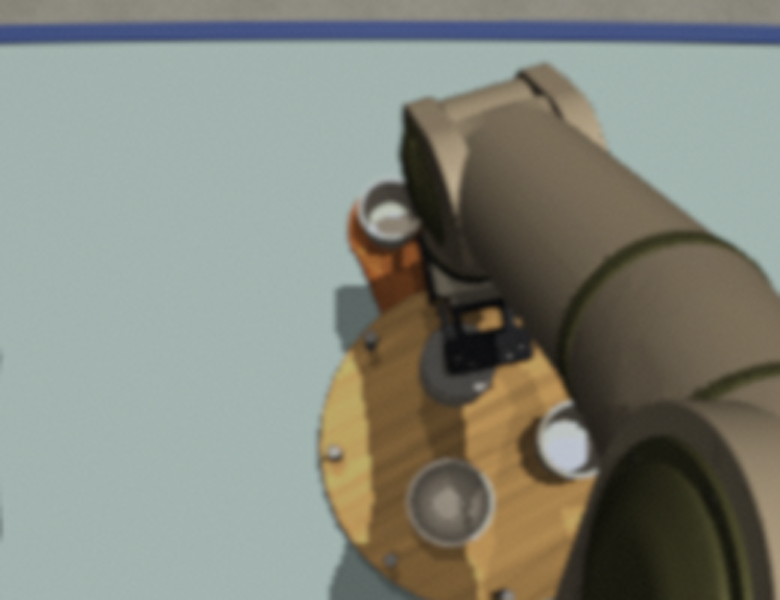

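```bash
python3 - <<'E'
from h import *
r=pickle.load(open("top4.pkl","rb"))
for z,l in((.081,[(370,340),(334,453),(391,561),(505,594)]),):
  for p in bp(r,crop(l),z):
    d=p[:2]-C;print(np.hypot(*d),np.degrees(np.arctan2(d[1],d[0])),(np.degrees(np.arctan2(d[1],d[0]))-27.24+22.5)%45-22.5)
p=bp(r,crop([(450,500)]),.078)[0,:2]-C;print("bowl",np.hypot(*p),np.degrees(np.arctan2(p[1],p[0])))
r=pickle.load(open("scene4.pkl","rb"))
for p in bp(r,crop([(444,412),(273,404),(174,327),(198,236),(312,184)],150,130,4),.081):
    d=p[:2]-C;print(np.hypot(*d),np.degrees(np.arctan2(d[1],d[0])),(np.degrees(np.arctan2(d[1],d[0]))-27.24+22.5)%45-22.5)
r=pickle.load(open("scene.pkl","rb"))
E
```

```text
0.13769949408047605 50.674928416339 -21.565071583660995
0.1383516723391171 95.49846461327664 -21.741535386723356
0.1385549086151525 140.8393208028604 -21.400679197139596
0.13620419470926148 -175.12386679519858 -22.36386679519859
bowl 0.0648688226264376 146.38372467189532
0.1464579576659085 -40.567097762989654 22.192902237010344
0.14523535806581858 -83.30094353746526 -20.540943537465253
0.14146486179308587 -125.78519104520905 -18.025191045209056
0.13481634681832255 -170.88621917511233 -18.12621917511234
0.1292560669122599 141.89414901159734 -20.345850988402674
```

Top-view posts and the bowl give about 66.7–67° turned, which puts the jar at about 24.3°. It needs about 2.4° more, which is 6 mm at the post circle.

Emit:
send_rows --pt "1 -0.2 0 0 0.01" --pt "1 -0.4 0 0 0.03" --pt "1 -0.6 -0.02 0 0.04" --pt "1 -0.6 -0.02 0 0.04" --pt "1 0.0 0 0 0.04" --pt "1 0.8 0 0 0.04" --pt "1 0.8 0 -3 0.04" --pt "1 0.8 0 -7 0.04"

```text
time: 7.35
tcp_pos: [0.6788, -0.0682, 0.1343]
tool_rot: [-3.137, -0.001, 1.729]
force: [0.6, 0.1, -0.3]
grip_width: 0.003
```

Emit:
send_rows --pt "1 0 0 -4 0" --pt "1 0 0 -8 0" --pt "1 3.5 0 -10 0" --pt "1 7 0 -10 0" --pt "1 11 0 -10 0" --pt "1 15 0 -10 0" --pt "1 19 0 -10 0" --pt "1 23 0 -10 0"

```text
time: 8.15
tcp_pos: [0.6435, 0.1598, 0.2357]
tool_rot: [-3.141, 0.0, 1.728]
force: [-0.1, 0.5, -0.9]
grip_width: 0.006
```

```bash
python3 - <<'E'
from bench import *
from h import *
o=get_obs();print(o["time"],o["tcp_pos"],o["tool_rot"],o["force"],o["joint_positions"].round(2))
for n in("scene","top"):
  r=read_camera(n);pickle.dump(r,open(n+"5.pkl","wb"));im=cv2.cvtColor(r["img"],cv2.COLOR_RGB2BGR)
  a=im[130:280,150:350] if n=="scene" else im[40:240,130:390]
  cv2.imwrite(f"pics/{n}5.png",cv2.resize(a,None,fx=4 if n=="scene" else 3,fy=4 if n=="scene" else 3,interpolation=2))
E
```

```text
8.15 [0.64352319 0.15975871 0.23568338] [-3.14148051e+00  2.10897923e-04  1.72846076e+00] [-0.10749547  0.49604782 -0.91494883] [-0.07  0.55 -0.4   1.73  0.26  0.92 -0.41]
```

View pics/top5.png

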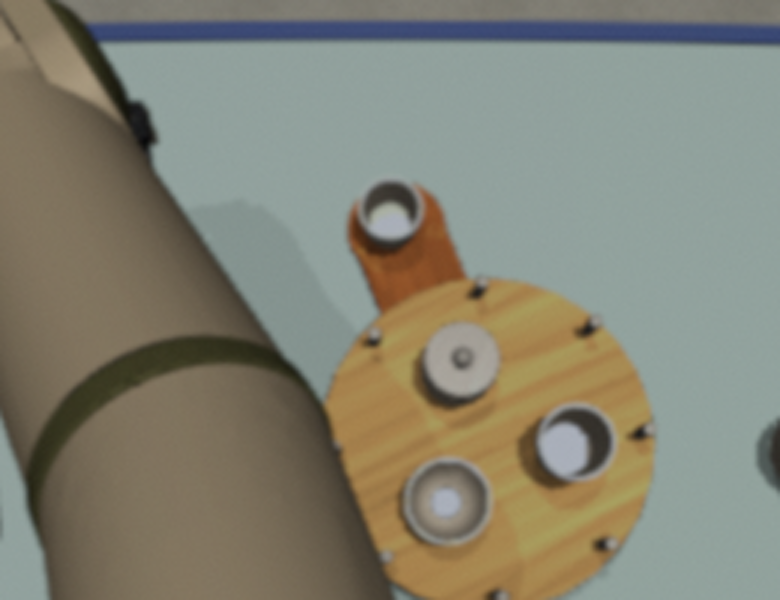

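View pics/scene5.png

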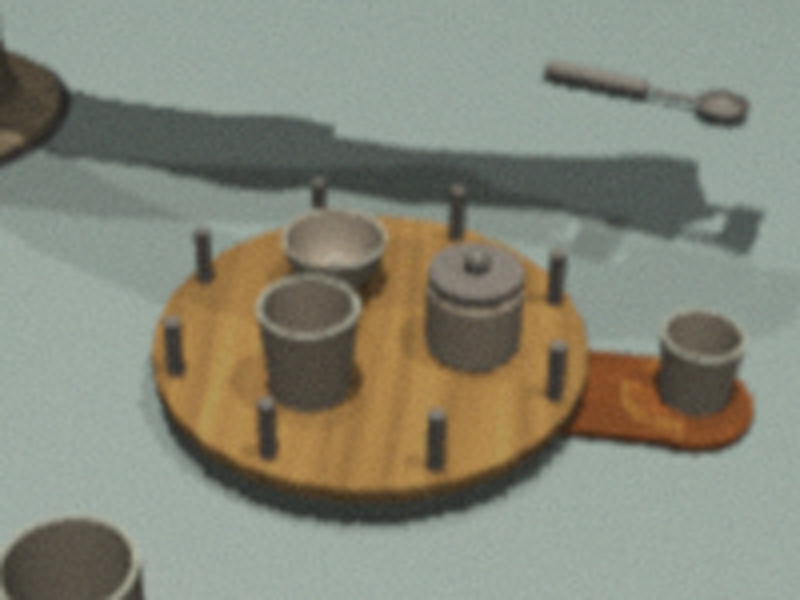

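The top view is clear: jar knob at (462,358), lid centre about (461,360), cup rim at (390,211), and post tops at (374,335), (480,287), (594,323), (648,431), (608,543) and (498,596). I measure again.

```bash
python3 - <<'E'
from h import *
r=pickle.load(open("top5.pkl","rb"))
A=lambda p:(np.hypot(*(p[:2]-C)).round(4),np.degrees(np.arctan2(*(p[:2]-C)[::-1])).round(2))
P=bp(r,crop([(374,335),(480,287),(594,323),(648,431),(608,543),(498,596)]),.081)
v,e=fitposts(P);print(v[:2],np.degrees(v[2])%45,np.abs(e).max())
for p in P:print((A(p)[1]-27.24+22.5)%45-22.5)
for px,z in [((462,357),.114),((461,361),.108),((390,211),.065)]:print(A(bp(r,crop([px]),z)[0]))
# lid circle automatically
g=cv2.cvtColor(r["img"],cv2.COLOR_RGB2GRAY);S=cv2.cvtColor(r["img"],cv2.COLOR_RGB2HSV)[...,1]
m=(S<60).astype(np.uint8);x,y=crop([(461,361)])[0]
w=np.zeros_like(m);cv2.circle(w,(int(round(x)),int(round(y))),16,1,-1);ys,xs=np.nonzero(m&w)
print(len(xs),xs.mean(),ys.mean(),A(bp(r,[(xs.mean(),ys.mean())],.108)[0]))
# scene: knob tip and cup rim
r=pickle.load(open("scene5.pkl","rb"))
for px,z in [((478,258),.112),((701,335),.065)]:print("scene",A(bp(r,crop([px],150,130,4),z)[0]))
E
```

```text
[ 0.54139123 -0.10403242] 3.084869200599412 0.00391225661529615
21.060000000000002
21.5
20.980000000000004
20.66000000000001
20.859999999999985
20.049999999999983
(np.float64(0.0719), np.float64(22.55))
(np.float64(0.0699), np.float64(23.64))
(np.float64(0.2279), np.float64(22.96))
528 282.9905303030303 160.31439393939394 (np.float64(0.0695), np.float64(24.58))
scene (np.float64(0.0741), np.float64(17.04))
scene (np.float64(0.2287), np.float64(20.83))
```

```bash
python3 - <<'E'
from h import *
r=pickle.load(open("scene5.pkl","rb"))
Cr=lambda l:crop(l,150,130,4)
P=bp(r,Cr([(437,414),(266,403),(173,323),(203,234),(319,183),(457,190),(557,256),(557,346)]),.081)
v,e=fitposts(P);print(v[:2],np.degrees(v[2])%45,np.abs(e).max())
c=v[:2]
for n,px,z in [("knob",(478,260),.112),("lid",(477,277),.104),("cup",(701,335),.065),("tumb",(309,304),.106),("bowl",(336,238),.078)]:
    d=bp(r,Cr([px]),z)[0,:2]-c;print(n,np.hypot(*d),np.degrees(np.arctan2(d[1],d[0])))
r0=pickle.load(open("top.pkl","rb"));r=pickle.load(open("top5.pkl","rb"))
# depth based lid centroid in top before/after
for q,px in((r0,(411,437)),(r,(461,361))):
    K=q["camera_matrix"];x,y=crop([px])[0];yy,xx=np.mgrid[0:384,0:512]
    k=(np.hypot(xx-x,yy-y)<18)&(q["depth"]>0)
    p=cv2.undistortPoints(np.c_[xx[k],yy[k]].astype(float).reshape(-1,1,2),K,np.array(q["D"]))[:,0]
    W=np.c_[p,np.ones(len(p))]*q["depth"][k][:,None];W=W@q["T"][:3,:3].T+q["T"][:3,3]
    t=W[(W[:,2]>.09)&(W[:,2]<.125)];d=t[:,:2].mean(0)-[.5417,-.1046]
    (cx,cy),R=cv2.minEnclosingCircle(t[:,:2].astype(np.float32))
    print(len(t),np.median(t[:,2]),np.hypot(*d),np.degrees(np.arctan2(d[1],d[0])),R,np.degrees(np.arctan2(cy+.1046,cx-.5417)))
E
```

```text
[ 0.54718158 -0.11352314] 3.414724797394937 0.0037769709853367334
knob 0.07228106869699964 22.780724168237498
lid 0.07324669262372693 16.170104588212393
cup 0.22695465993430278 23.27259892731685
tumb 0.06616798210939769 -96.38115928039221
bowl 0.06853374955629227 143.51667559720653
511 0.10184919554732352 0.06896306060941461 91.27399354759179 0.03324856236577034 90.7579104861048
483 0.10182915599790898 0.07242077803150465 21.80228974399051 0.03283475711941719 21.31700992406652
```

The jar measures 21.3–22.8° by depth, knob and post rotation. The tongue is at about 21.5° and the cup at 23°, so the jar is in line. The hand is well clear, so I hand the job in.

```bash
python3 - <<'E'
from bench import *
o=get_obs();print(o["time"],o["force"])
close_job()
E
```

```text
8.25 [ 0.20717041  0.68445779 -0.06145984]
the job is handed in; nothing more can be done
```

The jar now stands at the front, in line with the tongue and the cup to within about 1–2°. I pushed one rim post from behind with the shut fingertips, turning the table about 69° clockwise. I then backed off, lifted and moved the hand away, and handed the job in at 8.25 s.

**Last checks:**

| What | Angle about the turntable's axis |
|---|---|
| Jar (depth, knob and post rotation) | about 21.3–22.8° |
| Tongue | about 21.5° |
| Cup | about 23° |

- **Disagreements:** Some rougher readings of the jar did not match. A lid outline in the top view gave 23.6–24.6°. The scene-camera lid reading gave 16–17°; it was sensitive to the assumed lid height and the axis position. I trusted the depth and post measurements over these.
- **Other items:** In the last pictures the jar, tumbler and bowl are upright on the turntable, and nothing has fallen. The cup is where it was (same pixels). The mug and spoon look undisturbed, but I did not measure them again.
- **Contact:** Readings taken while pushing were 2–3 N, and nothing was touching the arm at the end.

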